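Read a hygiene swab with the dead-man key

TASK

Take the swab with the round grip out of the rack and push it down into the clear vial of the hygiene tester until its collar sits on the vial's mouth and the vial itself is pushed fully home, then let go of it. Then, with the fingertips, press the tester's spring-loaded read key half-way down - its top level with the small metal post behind it, never to the bottom - and keep it there for a few seconds; finish while still holding the key half-way. Do not press the key before the swab is home, and leave the square-gripped rod, the bottle, the plaster cast and the little dish where they stand.

Things in the scene. Friction and masses are not known exactly. Their poses are not given: they have to be found in the camera images.
- tester: Fixed desktop hygiene tester, box 130 (x) x 200 (y) x 60 mm high on its feet. Origin: centre of its underside; z up, -x is its front edge, +y its left. White case with a dark display; the clear vial stands in the grey block at its left (65 mm to +y of the origin), the read key at its right (64 mm to -y).
- vial_mouth (a point): Centre of the mouth (rim) of the clear round vial, z up. Rim 19 mm outside and 14 mm inside; a funnel 8 mm deep narrows to a 9 mm bore, inner floor 56 mm below the rim. The rim stands about 10 mm above the tester's top at first and 2 mm above it when home.
- vial (a joint): How far the vial has been pushed down into the tester, m: 0 = up, 0.008 = fully home (stop). It slides with about 3 N of friction and stays where it is left; it starts within 2 mm of up. 0.0065 and more counts as home.
- key_top (a point): Centre of the top face of the read key, a dark grey 30 (x) x 36 (y) mm plate with three thin ribs; moves with the key. z up. When up it is 76 mm above the worktop (16 mm above the case). Behind it (34 mm to the tester's +x) stands a small metal post, 5 mm thick, whose top is 70 mm above the worktop, level with the key's top at half travel.
- read_key (a joint): Travel of the read key straight down, m: 0 = up, 0.012 = bottom. Spring: 3 N at the start of the travel, 6 N half-way (0.006), 9 N at the bottom; it comes back up when released.
- rack: Fixed metal rack, 60 (x) x 150 (y) x 58 mm. Origin: centre of its underside; y along its length. Two upright 9 mm holes, 80 mm apart (at y = +40 and -40 mm); the swab stands in one, the square-gripped check rod in the other, either way round.
- swab_grip (a point): Centre of the round grip of the swab, z up along the swab. White plastic, grip 16 mm diameter x 45 mm high with fine ribs; below it a straight stem, 6 mm diameter, 49 mm long with round end, standing in the rack. Loose, 20 g.
- swab_collar (a point): Centre of the flat underside (collar) of the swab's grip, where the stem begins, 22.5 mm below the grip's centre. In the rack it rests on the rack's top; in the vial it rests on the rim.
- check_grip (a point): Centre of the grip of the check rod: like the swab but with a square grip, 16 x 16 x 45 mm. Loose bystander in the other hole: leave it.
- bottle: Small dropper bottle, 26 mm diameter x 68 mm, loose bystander. Origin: centre of its underside.
- cast: Plaster cast of teeth, 65 x 62 x 28 mm, loose bystander. Origin: centre of its underside.
- dish: Small glass dappen dish, 31 mm diameter x 26 mm, loose bystander. Origin: centre of its underside.

How it is judged:
On the way, in this order (a step that is already met when the one before it is completed fails the run):
1. swab seated in the vial, vial pushed home, swab let go (distance between swab_collar and vial_mouth below 0.004 m and value of joint vial above 0.0065 m and angle between swab_grip's own z axis and vertical below 0.12 rad and contact force between each of the arm, the fingers and swab below 0.1 N), for 0.2 s.
2. read key held half-way by the fingers for two seconds (value of joint read_key between 0.0035 and 0.0085 m and contact force between the fingers and read_key above 3 N), for 2 s.
At the end, for the whole second after the job is handed in: The swab stands free in the vial (collar within 4 mm of the mouth's centre, upright within 0.12 rad), the vial is home (travel over 6.5 of 8 mm), and the fingers still hold the read key still at half travel (3.5 to 8.5 of 12 mm, over 3 N) (all of step 1 and all of step 2 and velocity of joint read_key between -0.01 and 0.01 m/s); the arm keeps its last pose, push and grip.
It fails at once if read key pressed to the bottom (over 11 mm) (value of joint read_key above 0.011 m).
It fails at once if read key pressed before the vial is home (value of joint read_key above 0.003 m and value of joint vial below 0.0055 m).
It fails at once if vial pushed home without the swab in it (value of joint vial above 0.0055 m and distance between swab_collar and vial_mouth above 0.015 m).
It fails at once if check rod, bottle, cast or dish moved over 20 mm (distance of any of check_grip, bottle, cast, dish from where it was at the start of the episode above 0.02 m).
It also fails if it takes over 54 s, if anything falls off the work surface, if the arm or the gripper's body presses on something with over 40 N, if the wrist force passes 120 N, or if a joint passes its speed limit or range.

ROBOT

A 7-joint arm with a two-finger parallel gripper is mounted at the origin on a cart in front of the work surface, level with it; the furniture and walls round the work are solid. World frame = base frame: x ahead of the robot, y to its left, z up, the work surface at z = 0. Lengths are in m, angles in rad, forces in N, time in s.
With the tool pointing down it reaches from about 0.425 to 0.925 m from the base axis. Payload 6.8 kg.
Tool frame: the origin (TCP) lies midway between the tips of the shut fingers; the grasp point (between the pads) lies 19 mm behind it; z points along the fingers, y is the line along which they close (so a half turn about z gives the same grasp; the last joint's range is limited). The gripper opens to 85 mm and grips with 20 to 120 N. Pads are 22 mm wide; open, the fingers measure 114 mm over their backs; the gripper's body (76 mm by 85 mm) begins 54 mm behind the grasp point. The pads swing forward as they close: fully open they stand 13 mm farther back than shut.
Start: joints at [1.223, 0.477, 0.022, 1.555, -0.011, 1.109, -0.083], TCP at [0.16, -0.656, 0.231] pointing down, gripper open.
Joint ranges: [-2.96, 2.96], [-0.34, 2.1], [-1.41, 1.46], [0.24, 2.44], [-1.37, 4.51], [0.17, 1.92], [-2.96, 2.96]. Speed limits (rad/s): [2.39, 2.39, 3.14, 3.14, 3.14, 3.14, 3.14].

INTERFACE

Orientations are given as a unit quaternion [w, x, y, z].
In Python, from station import bot, imaging gives the robot as it stands.
- The arm moves only by the tool move_arm, never from a script. Its argument "commands" is a list that holds one entry, the list of rows, each a list of 7 numbers: the shift along the tool's x, y, z in m, then the turn, a rotation vector about the tool's x, y, z in degrees, then the finger opening in m, from 0 to 0.0854. In form: [[[x, y, z, rx, ry, rz, grip], ...]]. A call has 1 to 20 rows; each row shifts and turns the commanded pose from where the row before left it, along the tool's axes as they then stand; what a row does not reach is not made up. A row lasts 1/8 s, in which the tool goes at most 62.5 mm and 10.7 degrees, less where a joint would pass 70% of its speed; a pose out of reach is approached as far as the arm can. A call is refused whole if a number of a shift passes 0.0625 or a number of a turn 10.7, either way. A call with a gripper value outside its range is refused whole. The fingers move at their own pace and stop on an object; "squeeze" is the grip in N (left out, the last holds). Time passes only in rows, so rows that do not move let the fingers close. It gives the time, the measured TCP pose, the force, the opening and the grip force at its end, in the units of the state.
- bot.get_obs(): the state, without advancing time (a new reading comes with each control period).
- imaging.read_camera(name): name is "scene" or "top" or "wrist"; returns the picture (400x640x3 uint8, red, green, blue); there is no depth.
- imaging.calibration(name): a dict with "intrinsics" (3x3 intrinsics, pixels), "extrinsics" (4x4, takes a point from camera to world coordinates); the wrist camera has in their place "mount" (4x4, takes a point from camera to tool coordinates, whose origin is the TCP and whose axes are the flange's). Camera axes: x right, y down, z forward; pixel columns grow to the right and rows downward; lengths in m; the calibration is good to about 2 mm. A picture is of the moment at which its call begins: read the wrist's pose just before it. calibration takes no time and is no camera call.
- bot.hand_in(): hands the job in; it is judged then, once.
The state is a dict: "t": time; "q": joint angles; "joint_vel": joint speeds; "joint_torque": joint torques, N m; "eef_pos": TCP position; "tool_rot": TCP orientation; "contact_force": force on the tool from outside, world axes, zero at the start; "torque": the same for the moment, N m; "gripper_width": opening from 0.0 (shut) to 1.0 (fully open); "grasp_force": force on a finger pad.
Only numpy, scipy, OpenCV 4.12 (cv2) and the standard library are available. Lean on these libraries where they do the work, as an engineer would, in place of code of your own. Each camera call takes 0.05 s, during which the arm holds its last target. There are 200 camera calls.

## Working session

There is one attempt and no reset: what is moved stays moved. The work goes in short steps, Python scripts to look and compute and a tool call to move; the robot and the scene stay as the last step left them, time stands still between calls to the robot, and variables do not carry over. Pictures are saved under pics/ and viewed, at most 10 in all, crops included, and the job is handed in when it is done.

Besides the shell and the picture viewer there is one more tool, called as a command line: name --argument value ..., lists and objects as JSON in quotes. move_arm: Moves the arm, as the interface text tells. Its arguments: {"type":"object","properties":{"commands":{"type":"array","items":{"type":"array","items":{"type":"array","items":{"type":"number"}}}},"squeeze":{"type":"number"}},"required":["commands"]}

```bash
mkdir -p pics; ls; python3 - <<'E'
from station import bot, imaging
import cv2,numpy as np
o=bot.get_obs();print(o['t'],o['eef_pos'],o['tool_rot'],o['gripper_width'],o['contact_force'])
for n in ("scene","top"):
    im=imaging.read_camera(n);cv2.imwrite(f"pics/{n}0.png",im[:,:,::-1])
    c=imaging.calibration(n);print(n,np.round(c["intrinsics"],1).tolist(),np.round(c["extrinsics"],3).tolist())
print(np.round(imaging.calibration("wrist")["mount"],4).tolist(),imaging.calibration("wrist")["intrinsics"])
E
```

```text
pics
0.0 [ 0.16012061 -0.65510536  0.23031654] [-9.18253125e-04  9.92821850e-01  1.19598903e-01 -1.84326262e-04] 1.0019924221341008 [0.06846829 0.27526075 0.42247111]
scene [[492.2, 0.0, 313.4], [0.0, 492.2, 195.0], [0.0, 0.0, 1.0]] [[-0.857, -0.305, 0.416, -0.03], [-0.516, 0.524, -0.678, 0.785], [-0.012, -0.795, -0.606, 0.804], [0.0, 0.0, 0.0, 1.0]]
top [[362.6, 0.0, 317.6], [0.0, 362.6, 199.2], [0.0, 0.0, 1.0]] [[-0.022, -0.994, 0.108, 0.378], [-1.0, 0.021, -0.013, -0.02], [0.011, -0.108, -0.994, 1.128], [0.0, 0.0, 0.0, 1.0]]
[[-0.0005, -0.9458, -0.3248, 0.0841], [1.0, -0.0008, 0.0006, 0.0003], [-0.0008, -0.3248, 0.9458, -0.1423], [0.0, 0.0, 0.0, 1.0]] [[318.37066151   0.         319.66833291]
 [  0.         318.37066151 202.23425963]
 [  0.           0.           1.        ]]
```

View pics/scene0.png

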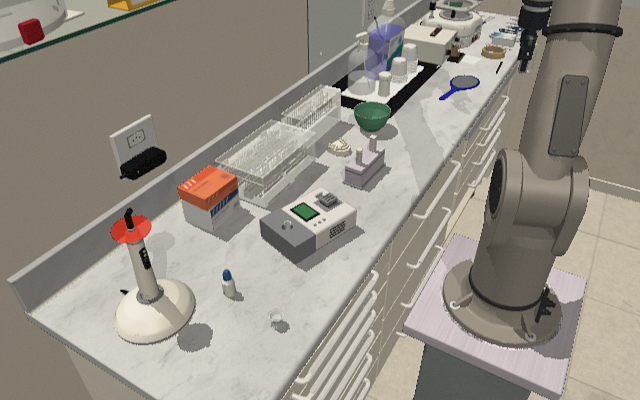

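View pics/top0.png

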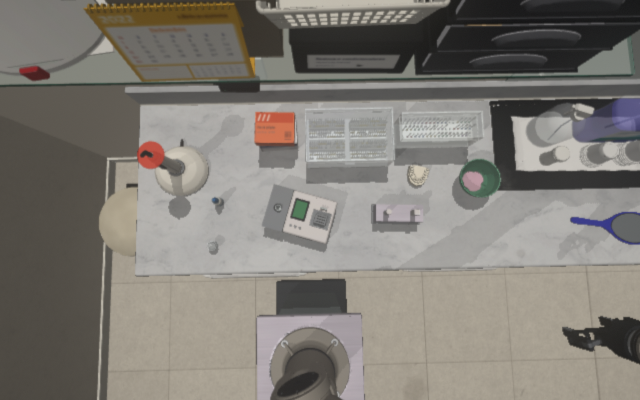

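The scene view shows the tester at about (310,225) and the rack with two grips at (365,155). In the top view the tester is at (303,214), the vial at (278,208), the key at (321,215), and the rack at (398,214) with grips near (390,210) and (417,213). I'll enlarge these.

```bash
cat > h.py <<'E'
import numpy as np,cv2
from station import bot,imaging
from scipy.spatial.transform import Rotation as R
def pose():
    o=bot.get_obs();w,x,y,z=o['tool_rot'];T=np.eye(4);T[:3,:3]=R.from_quat([x,y,z,w]).as_matrix();T[:3,3]=o['eef_pos'];return o,T
def cam(n,T=None):
    c=imaging.calibration(n);return np.array(c["intrinsics"]),(np.array(c["extrinsics"]) if n!="wrist" else T@np.array(c["mount"]))
def plane(KE,uv,z):
    K,E=KE;d=E[:3,:3]@np.linalg.solve(K,[uv[0],uv[1],1]);p=E[:3,3];return p+d*(z-p[2])/d[2]
def proj(KE,p):
    K,E=KE;q=K@(E[:3,:3].T@(np.array(p)-E[:3,3]));return q[:2]/q[2]
E
python3 - <<'E'
from h import *
a=cv2.imread("pics/top0.png")[150:250,250:440];b=cv2.imread("pics/scene0.png")[120:270,250:400]
a=cv2.resize(a,None,fx=4,fy=4,interpolation=2);b=cv2.resize(b,None,fx=2.6,fy=2.6,interpolation=2)[:390]
cv2.imwrite("pics/a.png",a);cv2.imwrite("pics/b.png",cv2.resize(b,(585,585)))
k=cam("top")
for n,uv,z in [("vial",(278,208),.07),("key",(321,215),.076),("g1",(390,211),.103),("g2",(417,213),.103)]: print(n,plane(k,uv,z).round(3))
E
```

```text
vial [0.47  0.083 0.07 ]
key [ 0.446 -0.042  0.076]
g1 [ 0.452 -0.238  0.103]
g2 [ 0.444 -0.315  0.103]
```

View pics/a.png

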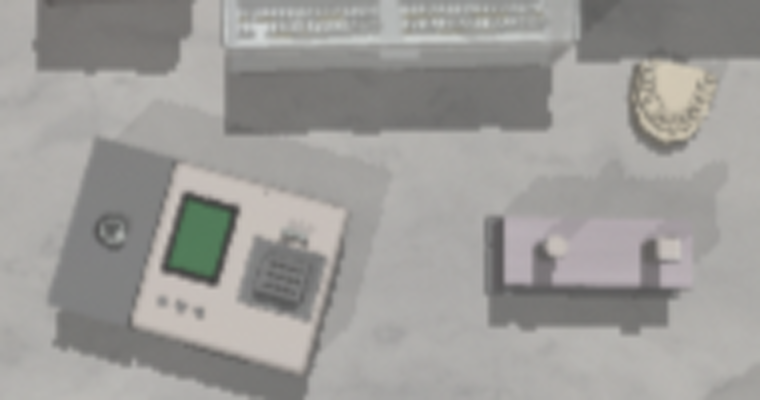

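View pics/b.png

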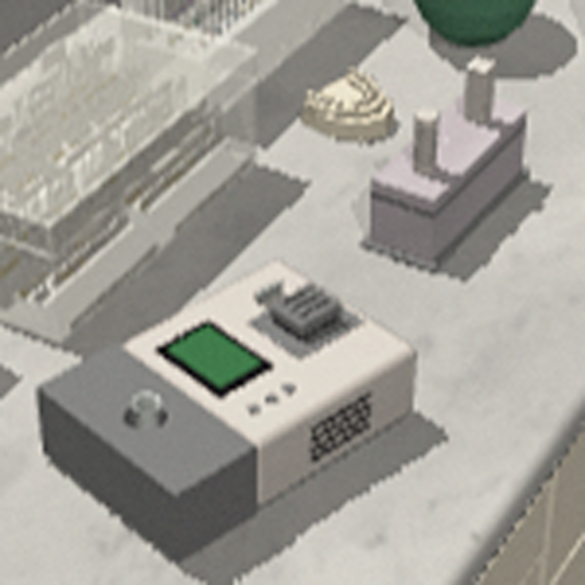

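Swab (round grip) is the one at crop (554,246), i.e. pixel (388.5,211.5), and the square rod is at (668,248). The vial, key and post are also visible, and the vial-to-key distance comes out at 0.129 m as it should. I'll go above the swab.

move_arm --commands '[[[0.0272,-0.0243,0.0021,0,0,0,0.05],[0.0272,-0.0243,0.0021,0,0,0,0.05],[0.0272,-0.0243,0.0021,0,0,0,0.05],[0.0272,-0.0243,0.0021,0,0,0,0.05],[0.0272,-0.0243,0.0021,0,0,0,0.05],[0.0272,-0.0243,0.0021,0,0,0,0.05],[0.0272,-0.0243,0.0021,0,0,0,0.05],[0.0272,-0.0243,0.0021,0,0,0,0.05],[0.0272,-0.0243,0.0021,0,0,0,0.05],[0.0272,-0.0243,0.0021,0,0,0,0.05],[0.0272,-0.0243,0.0021,0,0,0,0.05],[0.0272,-0.0243,0.0021,0,0,0,0.05],[0.0272,-0.0243,0.0021,0,0,0,0.05],[0.0272,-0.0243,0.0021,0,0,0,0.05],[0,0,0,0,0,0,0.05],[0,0,0,0,0,0,0.05]]]' --squeeze 40

```text
t: 2.1
eef_pos: [0.4489, -0.2352, 0.2016]
tool_rot: [0.0, 0.993, 0.12, -0.0]
contact_force: [-0.3, -0.4, 0.6]
gripper_width: 0.587
grasp_force: 0.0
```

```bash
python3 - <<'E'
from h import *
o,T=pose();im=imaging.read_camera("wrist");cv2.imwrite("pics/w1.png",im[:,:,::-1]);np.save("T1.npy",T)
print(o['t'],o['eef_pos'],T[:3,0].round(3),T[:3,2].round(4),o['joint_vel'].max() if hasattr(o['joint_vel'],'max') else '')
print(proj(cam("wrist",T),[.45,-.234,.103]))
E
```

```text
2.1 [ 0.44889391 -0.23521754  0.20162063] [ 0.971  0.237 -0.001] [-9.e-04 -1.e-04 -1.e+00] 0.015274023423227468
[317.98759446 202.20646449]
```

View pics/w1.png

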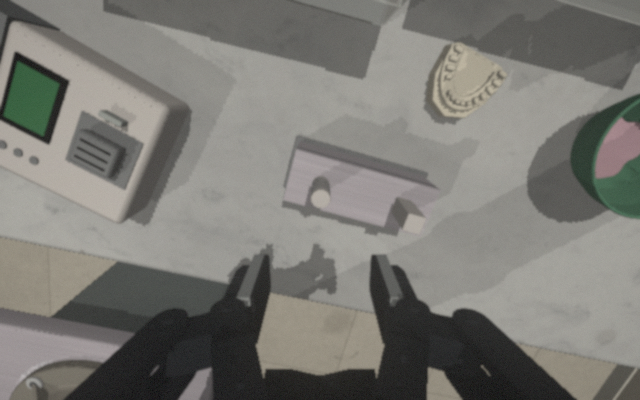

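The round swab's top sits at about (320,200) and the square rod at (413,220); the predicted swab pixel was (318,202), so they agree. Key is at about (98,148).

```bash
python3 - <<'E'
from h import *
T=np.load("T1.npy");k=cam("wrist",T);im=cv2.imread("pics/w1.png")
g=im.min(2);m=(g>150).astype(np.uint8);m[:180]=0;m[220:]=0;m[:,:305]=0;m[:,335:]=0
n,l,s,c=cv2.connectedComponentsWithStats(m);print([(s[i].tolist(),c[i].round(1).tolist()) for i in range(1,n) if s[i][4]>20])
p=plane(k,(319.5,199.5),.103);print(p,T[:3,:3].T@(p-T[:3,3]));print(plane(k,(98,148),.076))
E
```

```text
[([305, 180, 7, 19, 55], [306.6, 185.5]), ([312, 186, 23, 26, 366], [324.1, 200.0]), ([305, 217, 21, 3, 42], [314.2, 218.3])]
[ 0.45250439 -0.23463522  0.103     ] [0.00373408 0.00030082 0.09861729]
[ 0.44402973 -0.04522638  0.076     ]
```

move_arm --commands '[[[0.0035,0,0.02,0,0,0,0.05],[0,0,0.025,0,0,0,0.05],[0,0,0.025,0,0,0,0.05],[0,0,0.025,0,0,0,0.05],[0,0,0.02,0,0,0,0.05],[0,0,0.013,0,0,0,0.05],[0,0,0,0,0,0,0.05],[0,0,0,0,0,0,0.0],[0,0,0,0,0,0,0.0],[0,0,0,0,0,0,0.0],[0,0,0,0,0,0,0.0],[0,0,0,0,0,0,0.0]]]' --squeeze 40

```text
t: 3.65
eef_pos: [0.4534, -0.2343, 0.0747]
tool_rot: [0.0, 0.993, 0.12, 0.001]
contact_force: [-0.3, -0.5, 5.8]
gripper_width: 0.174
grasp_force: 39.1
```

move_arm --commands '[[[0,0,-0.015,0,0,0,0],[0,0,-0.025,0,0,0,0],[0,0,-0.025,0,0,0,0],[0,0,-0.025,0,0,0,0],[0.0076,-0.0253,0,0,0,0,0],[0.0076,-0.0253,0,0,0,0,0],[0.0076,-0.0253,0,0,0,0,0],[0.0076,-0.0253,0,0,0,0,0],[0.0076,-0.0253,0,0,0,0,0],[0.0076,-0.0253,0,0,0,0,0],[0.0076,-0.0253,0,0,0,0,0],[0.0076,-0.0253,0,0,0,0,0],[0.0076,-0.0253,0,0,0,0,0],[0.0076,-0.0253,0,0,0,0,0],[0.0076,-0.0253,0,0,0,0,0],[0.0076,-0.0253,0,0,0,0,0],[0,0,0,0,0,0,0],[0,0,0,0,0,0,0]]]'

```text
t: 5.9
eef_pos: [0.4692, 0.0818, 0.1642]
tool_rot: [0.0, 0.993, 0.119, 0.0]
contact_force: [-0.0, -0.2, 1.2]
gripper_width: 0.173
grasp_force: 39.0
```

```bash
python3 - <<'E'
from h import *
o,T=pose();im=imaging.read_camera("wrist");cv2.imwrite("pics/w2.png",im[:,:,::-1]);np.save("T2.npy",T)
tp=imaging.read_camera("top");cv2.imwrite("pics/top2.png",tp[:,:,::-1]);sc=imaging.read_camera("scene");cv2.imwrite("pics/scene2.png",sc[:,:,::-1])
print(o['t'],o['eef_pos'],T[:3,0].round(3),T[:3,2].round(4),o['gripper_width'],o['contact_force'])
k=cam("wrist",T);print(proj(k,[.47,.083,.07]),proj(k,T[:3,3]+T[:3,2]*(.0167+.049)))
a=im[120:320,200:440,::-1];b=sc[185:265,250:350,::-1]
a=cv2.resize(a,(600,500),interpolation=2);b=cv2.resize(b,(200,160),interpolation=2)
b=np.vstack([b,np.zeros((340,200,3),np.uint8)]);cv2.imwrite("pics/c2.png",np.hstack([a,b]))
E
```

```text
5.9 [0.46923257 0.08182551 0.16422511] [ 0.971  0.237 -0.   ] [ 1.e-04 -6.e-04 -1.e+00] 0.172724598918022 [-0.02725284 -0.22863072  1.24381657]
[317.82732035 204.52602419] [319.09204321 219.34965895]
```

View pics/c2.png

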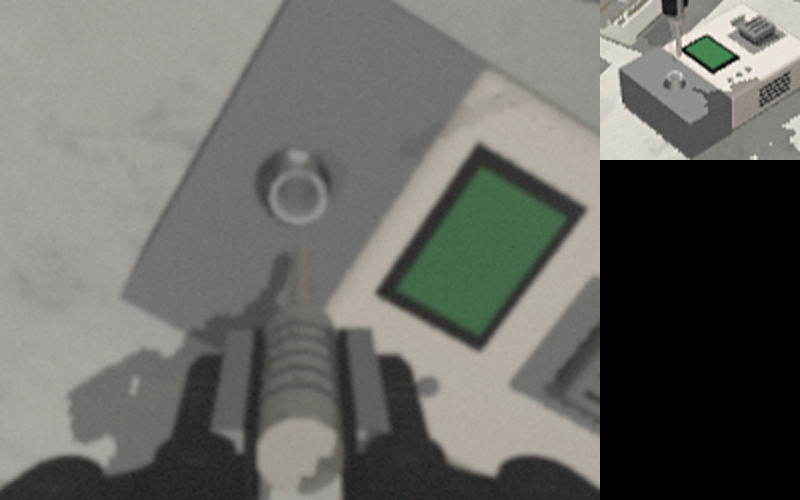

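Rim centre is at crop (298,196), pixel (319.2,198.4), and the stem tip at crop (303,240), pixel (321.2,216). The tip is where the grasp predicts it, about 1 mm to tool +y.

```bash
python3 - <<'E'
from h import *
T=np.load("T2.npy");k=cam("wrist",T)
p=plane(k,(319.2,198.4),.069);print(p,T[:3,:3].T@(p-T[:3,3]))
p=plane(k,(321.2,219),T[2,3]-.0657);print(T[:3,:3].T@(p-T[:3,3]))
t=cam("top");print(plane(t,(278,208),.069))
E
```

```text
[0.47486943 0.08307081 0.069     ] [5.77763297e-03 6.51825664e-05 9.52247949e-02]
[0.00026327 0.00148292 0.06570095]
[0.46989661 0.08275847 0.069     ]
```

move_arm --commands '[[[0.0055,-0.001,0.005,0,0,0,0],[0,0,0.01,0,0,0,0],[0,0,0.01,0,0,0,0],[0,0,0.005,0,0,0,0],[0,0,0.004,0,0,0,0],[0,0,0.004,0,0,0,0],[0,0,0.003,0,0,0,0],[0,0,0.003,0,0,0,0],[0,0,0,0,0,0,0]]]'

```text
t: 7.18
eef_pos: [0.4743, 0.0849, 0.1198]
tool_rot: [0.0, 0.993, 0.12, -0.0]
contact_force: [-1.1, 0.8, 0.2]
gripper_width: 0.174
grasp_force: 39.0
```

```bash
python3 - <<'E'
from h import *
o,T=pose();im=imaging.read_camera("wrist");sc=imaging.read_camera("scene")
print(o['t'],o['eef_pos'],o['contact_force'])
a=im[120:320,200:440,::-1];b=sc[185:265,250:350,::-1]
a=cv2.resize(a,(480,400),interpolation=2);b=cv2.resize(b,(320,256),interpolation=2)
b=np.vstack([b,np.zeros((144,320,3),np.uint8)]);cv2.imwrite("pics/c3.png",np.hstack([a,b]))
E
```

```text
7.175 [0.47432561 0.08487606 0.11976484] [-1.0754595   0.8092678   0.18250889]
```

View pics/c3.png

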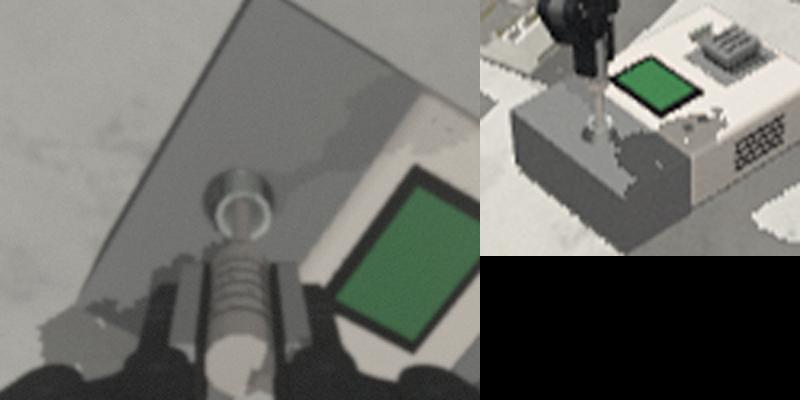

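The stem tip is inside the vial's mouth (crop (240,210)), with small side forces. Going on down.

move_arm --commands '[[[0,0,0.006,0,0,0,0],[0,0,0.006,0,0,0,0],[0,0,0.006,0,0,0,0],[0,0,0.006,0,0,0,0],[0,0,0.004,0,0,0,0],[0,0,0,0,0,0,0]]]'

```text
t: 8.02
eef_pos: [0.4742, 0.0849, 0.0915]
tool_rot: [0.0, 0.993, 0.12, -0.0]
contact_force: [0.3, -1.3, -0.1]
gripper_width: 0.172
grasp_force: 39.0
```

Collar should be at about z 0.075. The remaining travel to home is about 13 mm (TCP about 0.0785).

move_arm --commands '[[[0,0,0.003,0,0,0,0],[0,0,0.003,0,0,0,0],[0,0,0.002,0,0,0,0],[0,0,0.002,0,0,0,0],[0,0,0.0015,0,0,0,0],[0,0,0,0,0,0,0],[0,0,0,0,0,0,0]]]'

```text
t: 8.9
eef_pos: [0.4744, 0.0849, 0.0803]
tool_rot: [-0.0, 0.993, 0.12, -0.0]
contact_force: [0.1, -0.4, 0.3]
gripper_width: 0.176
grasp_force: 39.2
```

move_arm --commands '[[[0,0,0.001,0,0,0,0],[0,0,0.001,0,0,0,0],[0,0,0,0,0,0,0]]]'

```text
t: 9.28
eef_pos: [0.4746, 0.085, 0.0787]
tool_rot: [0.0, 0.993, 0.12, 0.0]
contact_force: [-0.3, 0.0, 4.1]
gripper_width: 0.172
grasp_force: 39.9
```

move_arm --commands '[[[0,0,0.001,0,0,0,0],[0,0,0.001,0,0,0,0],[0,0,0,0,0,0,0]]]'

```text
t: 9.65
eef_pos: [0.4753, 0.0852, 0.0782]
tool_rot: [0.0, 0.993, 0.12, 0.001]
contact_force: [-5.1, -1.6, 22.7]
gripper_width: 0.171
grasp_force: 41.6
```

The stop is reached at the predicted height: force is up to 23 N and TCP is at 0.078. I'll relieve it, open, and back off upward.

move_arm --commands '[[[0,0,-0.001,0,0,0,0],[0,0,0,0,0,0,0.03],[0,0,0,0,0,0,0.05],[0,0,0,0,0,0,0.05],[0,0,0,0,0,0,0.05],[0,0,-0.01,0,0,0,0.05],[0,0,-0.015,0,0,0,0.05],[0,0,-0.025,0,0,0,0.05],[0,0,-0.025,0,0,0,0.05],[0,0,-0.025,0,0,0,0.05],[0,0,0,0,0,0,0.05]]]'

```text
t: 11.02
eef_pos: [0.476, 0.0853, 0.1802]
tool_rot: [-0.0, 0.993, 0.119, 0.003]
contact_force: [1.4, 0.6, -1.0]
gripper_width: 0.587
grasp_force: 0.0
```

```bash
python3 - <<'E'
from h import *
o,T=pose();im=imaging.read_camera("wrist");sc=imaging.read_camera("scene")
print(o['t'],o['eef_pos'],o['contact_force'],o['gripper_width']);np.save("T4.npy",T);k=cam("wrist",T)
cv2.imwrite("pics/w4.png",im[:,:,::-1])
print("pred top",proj(k,[.4745,.0845,.107]))
a=im[80:280,240:540,::-1];b=sc[185:265,250:350,::-1]
a=cv2.resize(a,(500,333),interpolation=2);b=cv2.resize(b,(300,240),interpolation=2)
b=np.vstack([b,np.zeros((93,300,3),np.uint8)]);cv2.imwrite("pics/c4.png",np.hstack([a,b]))
E
```

```text
11.025 [0.47602179 0.08533077 0.18020237] [ 1.40401866  0.58506044 -1.02054587] 0.5870298585631619
pred top [319.67499476 218.11345083]
```

View pics/c4.png

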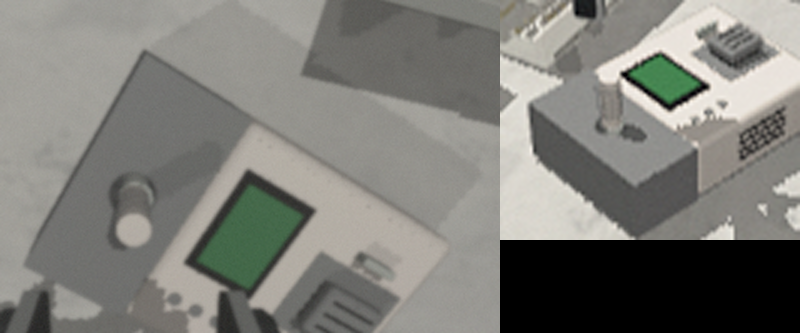

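Swab stands upright in the vial, top at pixel (319.8,218) against a predicted (319.7,218.1), so collar-on-rim and home height are confirmed. Next I'll go above the key with the fingers shut.

move_arm --commands '[[[-0.0079,0.0145,0,0,0,0,0.05],[-0.0079,0.0145,0,0,0,0,0.05],[-0.0079,0.0145,0,0,0,0,0],[-0.0079,0.0145,0,0,0,0,0],[-0.0079,0.0145,0,0,0,0,0],[-0.0079,0.0145,0,0,0,0,0],[-0.0079,0.0145,0,0,0,0,0],[-0.0079,0.0145,0,0,0,0,0],[0,0,0,0,0,0,0],[0,0,0,0,0,0,0],[0,0,0,0,0,0,0]]]'

```text
t: 12.5
eef_pos: [0.4407, -0.0422, 0.1774]
tool_rot: [-0.0, 0.993, 0.12, 0.0]
contact_force: [0.6, 0.1, 0.2]
gripper_width: 0.002
grasp_force: 0.0
```

```bash
python3 - <<'E'
from h import *
o,T=pose();im=imaging.read_camera("wrist")
print(o['t'],o['eef_pos'],o['contact_force'],o['gripper_width'],T[:3,2].round(4));np.save("T5.npy",T);k=cam("wrist",T)
cv2.imwrite("pics/w5.png",im[:,:,::-1])
cv2.imwrite("pics/c5.png",cv2.resize(im[110:310,200:440,::-1],(600,500),interpolation=2))
print(proj(k,T[:3,3]),[proj(k,p).round(1) for p in ([.442,-.043,.076],)])
E
```

```text
12.5 [ 0.44066761 -0.04224921  0.17736695] [0.56616045 0.14275779 0.23517478] 0.0021710102833287894 [ 0.e+00  2.e-04 -1.e+00]
[318.97596821 267.88828058] [array([320.5, 201.5])]
```

View pics/c5.png

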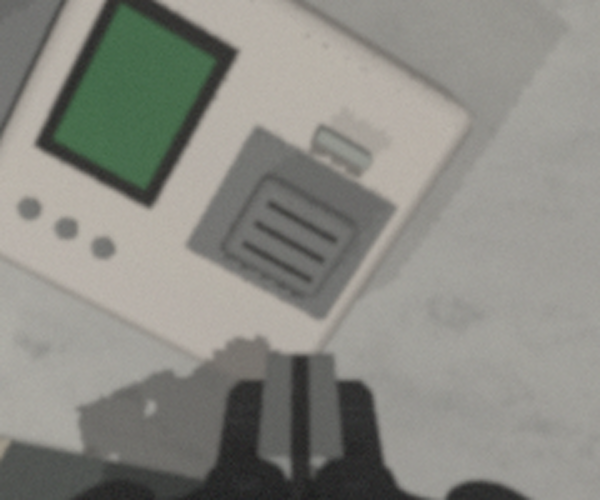

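Key top corners are at crop (268,175), (358,222), (310,298), (222,250), so the centre is pixel (315.8,204.4): about 1 mm to tool -x and 3 mm to tool -y of the TCP. The post is at crop (342,148), behind the key.

move_arm --commands '[[[-0.001,-0.003,0.015,0,0,0,0],[0,0,0.025,0,0,0,0],[0,0,0.025,0,0,0,0],[0,0,0.015,0,0,0,0],[0,0,0.01,0,0,0,0],[0,0,0.005,0,0,0,0],[0,0,0,0,0,0,0],[0,0,0,0,0,0,0]]]'

```text
t: 13.55
eef_pos: [0.4394, -0.0401, 0.0829]
tool_rot: [0.0, 0.993, 0.12, 0.001]
contact_force: [-0.1, -0.3, 0.4]
gripper_width: 0.001
grasp_force: 0.0
```

move_arm --commands '[[[0,0,0.002,0,0,0,0],[0,0,0.002,0,0,0,0],[0,0,0.002,0,0,0,0],[0,0,0.001,0,0,0,0],[0,0,0,0,0,0,0],[0,0,0,0,0,0,0]]]'

```text
t: 14.3
eef_pos: [0.4389, -0.0401, 0.0755]
tool_rot: [0.0, 0.993, 0.12, -0.0]
contact_force: [-1.7, -0.2, 3.4]
gripper_width: -0.003
grasp_force: 1.5
```

Contact is at z≈0.0755 with 3.4 N, as expected. Pressing about 5.5 mm more.

move_arm --commands '[[[0,0,0.001,0,0,0,0],[0,0,0.001,0,0,0,0],[0,0,0.001,0,0,0,0],[0,0,0.001,0,0,0,0],[0,0,0.001,0,0,0,0],[0,0,0,0,0,0,0],[0,0,0,0,0,0,0]]]'

```text
t: 15.18
eef_pos: [0.4389, -0.0402, 0.0704]
tool_rot: [0.0, 0.993, 0.12, 0.0]
contact_force: [-1.5, -0.6, 5.4]
gripper_width: -0.0
grasp_force: 2.8
```

```bash
python3 - <<'E'
from h import *
F=[];Z=[]
for i in range(6):
    sc=imaging.read_camera("scene");o=bot.get_obs();F.append(o['contact_force']);Z.append(o['eef_pos'][2])
print(o['t'],np.mean(F,0),np.std(F,0),np.mean(Z))
cv2.imwrite("pics/c6.png",cv2.resize(sc[175:265,250:370,::-1],(800,600),interpolation=2))
E
```

```text
15.475 [-1.37333358  0.01377809  5.50935271] [0.42571376 0.55328054 0.45739567] 0.07044815478486893
```

View pics/c6.png

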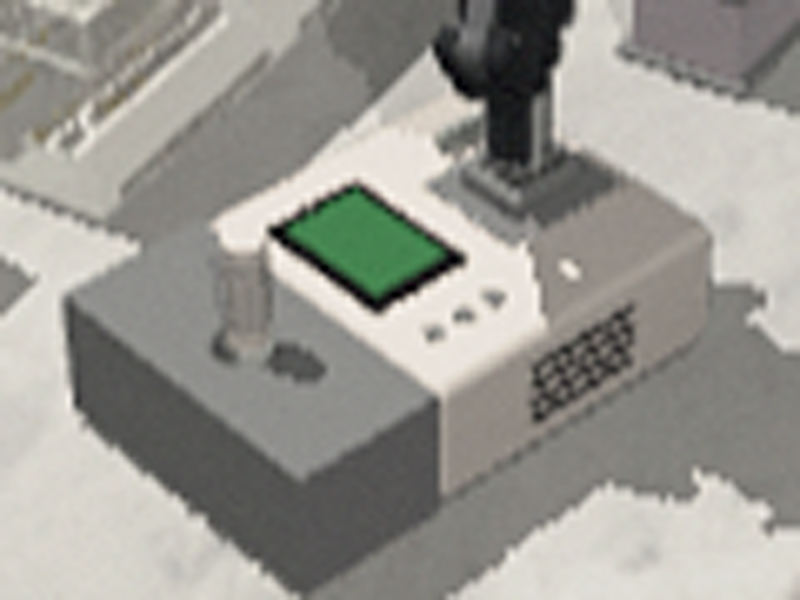

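The key is partly pressed under the fingertips (crop (505,180)), with the swab upright in the vial at (243,290). Height and force both say about 5.3 mm of travel. Holding for about 3.7 s.

move_arm --commands '[[[0,0,0.0004,0,0,0,0],[0,0,0,0,0,0,0],[0,0,0,0,0,0,0],[0,0,0,0,0,0,0],[0,0,0,0,0,0,0],[0,0,0,0,0,0,0],[0,0,0,0,0,0,0],[0,0,0,0,0,0,0],[0,0,0,0,0,0,0],[0,0,0,0,0,0,0],[0,0,0,0,0,0,0],[0,0,0,0,0,0,0],[0,0,0,0,0,0,0],[0,0,0,0,0,0,0],[0,0,0,0,0,0,0],[0,0,0,0,0,0,0],[0,0,0,0,0,0,0],[0,0,0,0,0,0,0],[0,0,0,0,0,0,0],[0,0,0,0,0,0,0]]]'

```text
t: 17.98
eef_pos: [0.4389, -0.0402, 0.0701]
tool_rot: [0.0, 0.993, 0.12, 0.0]
contact_force: [-1.8, -0.1, 5.5]
gripper_width: 0.002
grasp_force: 2.9
```

move_arm --commands '[[[0,0,0,0,0,0,0],[0,0,0,0,0,0,0],[0,0,0,0,0,0,0],[0,0,0,0,0,0,0],[0,0,0,0,0,0,0],[0,0,0,0,0,0,0],[0,0,0,0,0,0,0],[0,0,0,0,0,0,0],[0,0,0,0,0,0,0],[0,0,0,0,0,0,0]]]'

```text
t: 19.23
eef_pos: [0.4389, -0.0402, 0.0701]
tool_rot: [0.0, 0.993, 0.12, 0.0]
contact_force: [-1.9, -0.1, 5.5]
gripper_width: 0.002
grasp_force: 2.9
```

```bash
python3 -c "
from station import bot
o=bot.get_obs();print(o['t'],o['eef_pos'],o['contact_force']);print(bot.hand_in())"
```

```text
19.225 [ 0.43891488 -0.04017163  0.0700636 ] [-1.86442129 -0.06099083  5.50585091]
the job is handed in; nothing more can be done
None
```

The job is handed in at 19.2 s: the swab is seated and released in the vial, which by height and force is fully home, and the fingers were still holding the read key about half-way (tips at z = 0.070 m, about 5.5 N); no verdict was returned.

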